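# Push the vial rack home on the sampler and start it

### The job

Push the blue vial rack along the bench with the fingertips, without lifting or tipping it, until it sits flush in the corner of the sampler: its far long side against the aluminium rail and its left end against the white console. Only then press the green start button on the console all the way down and let go. Leave the bottles, jar and beaker around it where they stand.

Things in the scene. Friction and masses are not known exactly. Their poses are not given: they have to be found in the camera images.
- rack: Loose blue vial rack holding 12 fixed vials; a block 95 mm along its x, 130 mm along its y, 48 mm high, flat upright sides, 0.3 to 0.65 kg, slides with up to about 5 N. White caps stand 2 mm proud, look only. Origin: centre of its underside. Its x points away from the robot (to the rail), its y to the left (to the console). It starts up to 0.35 rad out of square with the station.
- rack_corner (a point): The rack's far left bottom corner (47.5 mm in x, 65 mm in y from the rack's origin): the corner that must come into the corner of the station.
- station: Fixed sampler. Origin: inside corner of its two stops, at bench level; x away from the robot, y left. Rail: near face x = 0, y -305 to 0 mm, 30 mm high, a 35 mm high deck behind it. White console: x -110 to 0, y 0 to 110 mm, 40 mm high; its right face y = 0 is the other stop. With the rack home the rack's origin is at (-47.5, -65) mm here, same yaw.
- start (a joint): Green start button, 32 mm across, on the console: travel in m, 0 up, 0.006 fully down; a spring, about 5 N for fully down, comes back by itself. It counts as pressed beyond 0.004. Pushed straight down.
- start_top (a point): Centre of the top face of the green button (unpressed), about 62 mm above the bench, at (-72, 55) mm in the station frame.
- dropper: Bystander: small amber dropper bottle, 36 mm across, 75 mm high, standing beyond the right end of the rack. Origin: centre of its underside.
- beaker: Bystander: small glass beaker, 52 mm across, 65 mm high, standing on the robot's side of the console. Origin: centre of its underside.
- amber_big: Bystander: amber bottle with orange cap, 72 mm across, 170 mm high, at the left of the bench. Origin: centre of its underside.
- amber_small: Bystander: amber bottle with orange cap, 62 mm across, 130 mm high, on the robot's side of the dropper bottle, right of the rack. Origin: centre of its underside.
- jar: Bystander: white jar with blue cap, 64 mm across, 75 mm high, left of the console. Origin: centre of its underside.

How it is judged:
By the outcome, as a careful person would: the job done as asked, in the order asked, and still so for the second after the job is handed in, with the robot touching nothing.
It also fails if it takes over 61 s, if anything falls off the work surface, if the arm or the gripper's body presses on something with over 40 N, if the wrist force passes 120 N, or if a joint passes its speed limit or range.

### The arm

A 6-joint arm with a two-finger parallel gripper is mounted at the origin on the work surface. World frame = base frame: x ahead of the robot, y to its left, z up, the work surface at z = 0. Lengths are in m, angles in degrees, forces in N, time in s.
With the tool pointing down it reaches from about 0.35 to 0.875 m from the base axis. Payload 4.2 kg.
Tool frame: the origin (TCP) lies between the finger pads; the fingertips stand 17 mm ahead of it and the grasp point (between the pads) lies 2 mm behind it; z points along the fingers, y is the line along which they close (so a half turn about z gives the same grasp; the last joint's range is limited). The gripper opens to 87 mm and grips with 3 to 60 N. Pads are 19 mm wide; open, the fingers measure 117 mm over their backs; the gripper's body (75 mm by 190 mm) begins 51 mm behind the grasp point.
Start: joints at [80.077, 22.042, 0.453, 0, -68.411, -14.817], TCP at [0.262, 0.568, 0.24] pointing down, gripper open.
Joint ranges: [-179.83, 179.83], [-69.29, 118.12], [-61.27, 80.66], [-181.25, 117.63], [-171.15, -9.14], [-177.46, 177.46]. Speed limits (degrees/s): [159.86, 159.86, 180, 180, 180, 180].

### API

Orientations are given as a 3x3 rotation matrix whose columns are the frame's x, y, z axes.
In Python, from station import sense, capture, r, masks_of gives the robot as it stands.
- The arm moves only by the tool apply_moves, never from a script. Its argument "steps" is a list that holds one entry, the list of rows, each a list of 7 numbers: the opening, from 0 (shut) to 1 (fully open), then the shift along the tool's x, y, z in mm, then the turn, a rotation vector about the tool's x, y, z in rad. A call has 1 to 12 rows; each row shifts and turns the commanded pose from where the row before left it, along the tool's axes as they then stand; what a row does not reach is not made up. A row lasts 1/8 s, in which the tool goes at most 62.5 mm and 10.7 degrees, less where a joint would pass 70% of its speed; a pose out of reach is approached as far as the arm can. A call with a gripper value outside its range is refused whole. The fingers move at their own pace and stop on an object; the grip force is fixed at half the most. Time passes only in rows, so rows that do not move let the fingers close. It gives the time, the measured TCP pose, the force and the opening at its end, in the units of the state.
- sense(): the state, without advancing time (a new reading comes with each control period).
- capture(name): name is "scene" or "top" or "wrist"; returns a dict with "color" (480x640x3 uint8, red, green, blue), "vfov" (degrees; the focal length in pixels is half the picture's height over the tangent of half this angle, whatever the lens; pixels are square), "cx", "cy" (the principal point, pixels), "dist" ([k1, k2, p1, p2, k3] as OpenCV has them; the pictures are not rectified), "T" (4x4, takes a point from camera to world coordinates). Camera axes: x right, y down, z forward; pixel columns grow to the right and rows downward; lengths in m; the calibration is good to about 2 mm. A picture is of the moment at which its call begins. There is no depth.
- r.finish_job(): hands the job in, once; it reports no verdict.
Trained networks look in a picture, given as the dict that the camera call returned (one of the last four; its "shot" number tells which), for a name from the list of things; names that differ only in an ending like _2 or _b are one class to them, and where a whole thing is asked for, a point or a joint stands for the part that bears it (a point fixed in the world has none). Each returns a list of dicts, best first, with "confidence" (0 to 1); they miss things now and then, are a little off and sometimes report something else, mostly with a low value. They report only what shows in the picture. A call takes as long as a camera call.
- masks_of(picture, thing): "pixels" (480x640 bool, what is visible of it) and "box" ([left, top, width, height] in pixels, round what is visible of it).
The state is a dict: "time_s": time; "joints": joint angles; "joint_velocities": joint speeds; "effort": joint torques, N m; "tcp_pos": TCP position; "ee_rot": TCP orientation; "wrist_force": force on the tool from outside, world axes, zero at the start; "moment": the same for the moment, N m; "gripper_width": opening from 0.0 (shut) to 1.0 (fully open).
Only numpy, scipy, OpenCV 4.12 (cv2) and the standard library are available. Lean on these libraries where they do the work, as an engineer would, in place of code of your own. Each camera call takes 0.05 s, during which the arm holds its last target. There are 200 camera calls.

## Working session

There is one attempt and no reset: what is moved stays moved. The work goes in short steps, Python scripts to look and compute and a tool call to move; the robot and the scene stay as the last step left them, time stands still between calls to the robot, and variables do not carry over. Pictures are saved under pics/ and viewed, on a budget of 10 in all, crops included, one or two more only if the job needs it, and the job is handed in when it is done.

Besides the shell and the picture viewer there is one more tool, called as a command line: name --argument value ..., lists and objects as JSON in quotes. apply_moves: Moves the arm, as the interface text tells. Its arguments: {"type":"object","properties":{"steps":{"type":"array","items":{"type":"array","items":{"type":"array","items":{"type":"number"}}}}},"required":["steps"]}

```bash
ls; mkdir -p pics; python3 - <<'E'
from station import sense,capture,r,masks_of
import cv2,numpy as np
s=sense();print(s['time_s'],s['tcp_pos'],s['ee_rot'],s['wrist_force'])
ims=[]
for n in['scene','top']:
    p=capture(n);ims.append(p['color']);print(n,p['vfov'],p['cx'],p['cy'],p['dist'],np.round(p['T'],3).tolist())
    cv2.imwrite(f'pics/{n}0.png',p['color'][:,:,::-1])
    for t in['rack','station','start','dropper','beaker','amber_small','jar','amber_big']:
        print(t,[(round(m['confidence'],2),m['box']) for m in masks_of(p,t)][:2])
E
```

```text
pics
0.0 [0.26130384 0.56713189 0.23846512] [[ 9.08129345e-01 -4.18688892e-01 -8.39298035e-04]
 [-4.18689724e-01 -9.08127079e-01 -2.03050256e-03]
 [ 8.79595935e-05  2.19536442e-03 -9.99997586e-01]] [-0.59587145  0.20034652  0.22528348]
scene 46.17689067051744 315.40896836153854 247.76337850643458 [-0.09595363  0.          0.          0.          0.        ] [[0.87, 0.296, -0.394, 1.027], [0.493, -0.514, 0.702, -0.793], [0.005, -0.805, -0.593, 0.753], [0.0, 0.0, 0.0, 1.0]]
rack [(0.66, [249.4, 240.3, 71.4, 59.2]), (0.26, [241.9, 324.1, 26.8, 44.2])]
station [(0.86, [302.1, 207.8, 161.1, 149.3])]
start []
dropper [(0.89, [242.7, 327.0, 23.2, 39.2])]
beaker [(0.64, [317.4, 181.0, 19.6, 36.0])]
amber_small [(0.71, [183.3, 258.3, 39.3, 68.2])]
jar [(0.96, [405.6, 192.6, 32.2, 37.4]), (0.17, [342.2, 119.6, 34.2, 65.2])]
amber_big [(0.57, [344.6, 119.5, 32.3, 68.0])]
top 47.92951488673822 318.8858132164143 234.72680801519172 [-0.168219  0.        0.        0.        0.      ] [[0.023, -0.996, 0.084, 0.443], [-1.0, -0.023, 0.001, 0.026], [0.001, -0.084, -0.996, 1.422], [0.0, 0.0, 0.0, 1.0]]
rack [(0.83, [310.6, 232.8, 50.7, 38.8])]
station [(0.96, [232.7, 131.0, 161.3, 97.7])]
start [(0.63, [246.7, 204.8, 10.1, 12.9])]
dropper [(0.68, [416.4, 221.2, 15.2, 9.5])]
beaker [(0.82, [222.5, 260.5, 17.6, 16.2]), (0.52, [395.4, 272.0, 28.3, 23.4])]
amber_small [(0.63, [393.8, 270.2, 29.0, 25.2])]
jar [(0.81, [200.1, 172.1, 23.3, 27.4])]
amber_big [(0.66, [145.1, 253.3, 37.0, 27.1])]
```

View pics/top0.png

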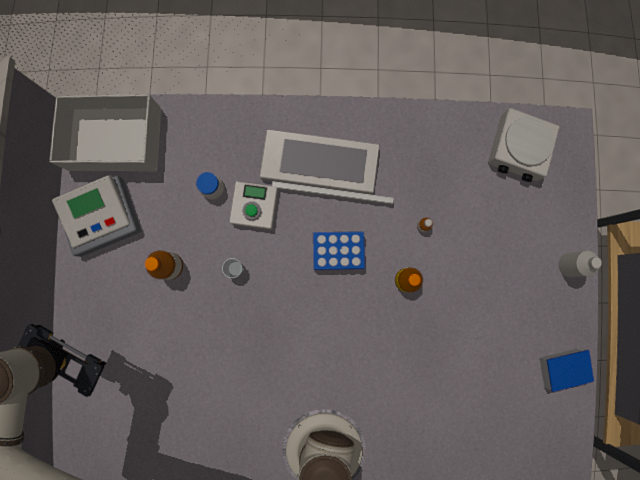

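View pics/scene0.png

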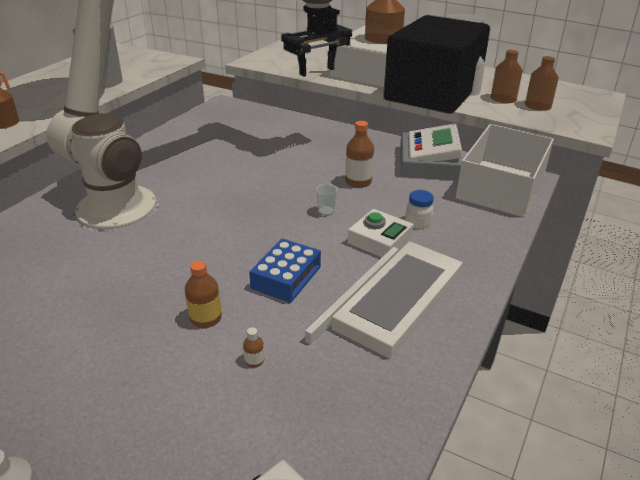

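The top view shows the console at about (253,205), the button at (251,211), the rail running from (275,186) to (393,201), and the rack centred near (339,251). The scene view agrees. I'll work out a coarse localisation next.

```bash
cat > h.py <<'E'
from station import sense,capture,r,masks_of
import cv2,numpy as np
def K(p):
    f=240/np.tan(np.radians(p['vfov']/2)); return np.array([[f,0,p['cx']],[0,f,p['cy']],[0,0,1.]])
def w(p,px,z):
    px=np.array(px,float).reshape(-1,1,2)
    n=cv2.undistortPoints(px,K(p),np.array(p['dist'],float))[:,0]
    T=np.array(p['T']);d=np.c_[n,np.ones(len(n))]@T[:3,:3].T
    return T[:3,3]+d*((z-T[2,3])/d[:,2])[:,None]
def pix(p,P):
    T=np.linalg.inv(np.array(p['T']));rv=cv2.Rodrigues(T[:3,:3])[0]
    return cv2.projectPoints(np.array(P,float).reshape(-1,1,3),rv,T[:3,3],K(p),np.array(p['dist'],float))[0][:,0]
def cen(m): ys,xs=np.nonzero(m['pixels']);return [xs.mean(),ys.mean()]
E
python3 - <<'E'
from h import *
np.set_printoptions(precision=3,suppress=True)
p=capture('top')
b=w(p,[cen(masks_of(p,'start')[0])],.06)[0];print('button',b)
rl=w(p,[[275,189],[393,203.5]],.03);print('rail',rl)
m=masks_of(p,'rack')[0]
c=cv2.findNonZero(m['pixels'].astype(np.uint8));q=cv2.boxPoints(cv2.minAreaRect(c));print('rack',w(p,q,.048),w(p,[cen(m)],.04))
d=rl[0]-rl[1];yaw=np.arctan2(d[1],d[0])-np.pi/2;print('yaw',yaw)
c,s=np.cos(yaw),np.sin(yaw);R=np.array([[c,-s],[s,c]]);print('origin',b[:2]-R@[-.072,.055])
for t in['dropper','beaker','amber_small','jar','amber_big']:
    ms=masks_of(p,t)
    if ms: print(t,w(p,[cen(ms[0])],.04))
E
```

```text
button [0.619 0.201 0.06 ]
rail [[ 0.678  0.145  0.03 ]
 [ 0.647 -0.164  0.03 ]]
rack [[ 0.481 -0.169  0.048]
 [ 0.482 -0.238  0.048]
 [ 0.419 -0.239  0.048]
 [ 0.417 -0.17   0.048]] [[ 0.45  -0.206  0.04 ]]
yaw -0.09951754684862579
origin [0.685 0.139]
dropper [[ 0.594 -0.246  0.04 ]]
jar [[0.682 0.315 0.04 ]]
amber_big [[0.473 0.428 0.04 ]]
```

apply_moves --steps '[[[1,37.6,48.4,-6.2,0,0,0],[1,37.6,48.4,-6.2,0,0,0],[1,37.6,48.4,-6.2,0,0,0],[1,37.6,48.4,-6.2,0,0,0],[1,37.6,48.4,-6.2,0,0,0],[1,37.6,48.4,-6.2,0,0,0],[1,37.6,48.4,-6.2,0,0,0],[1,37.6,48.4,-6.2,0,0,0],[1,37.6,48.4,-6.2,0,0,0],[1,37.6,48.4,-6.2,0,0,0],[1,0,0,0,0,0,-0.166],[1,0,0,0,0,0,-0.166]]]'

```text
time_s: 2.8
tcp_pos: [0.4004, -0.0307, 0.3017]
ee_rot: [[0.995, -0.098, 0.0], [-0.098, -0.995, 0.0], [0.0, -0.0, -1.0]]
wrist_force: [0.3, 0.6, 0.5]
gripper_width: 0.996
```

```bash
python3 - <<'E'
from h import *
np.set_printoptions(precision=3,suppress=True)
s=sense();print(s['time_s'],s['tcp_pos'],s['ee_rot'],s['wrist_force'])
p=capture('wrist');cv2.imwrite('pics/w1.png',p['color'][:,:,::-1]);print(p['vfov'],p['T'])
for t in['rack','station','start','dropper','beaker','amber_small']:
    print(t,[(round(m['confidence'],2),m['box']) for m in masks_of(p,t)][:2])
E
```

```text
2.8 [ 0.4   -0.031  0.302] [[ 0.995 -0.098  0.   ]
 [-0.098 -0.995  0.   ]
 [ 0.    -0.    -1.   ]] [0.262 0.649 0.498]
62.58849368963885 [[-0.097 -0.959 -0.266  0.473]
 [-0.995  0.094  0.026 -0.038]
 [-0.     0.268 -0.963  0.449]
 [ 0.     0.     0.     1.   ]]
rack [(0.57, [229.9, 12.7, 147.9, 124.9])]
station [(0.88, [18.3, 0.0, 120.2, 55.7])]
start []
dropper [(0.51, [503.2, 1.0, 27.7, 6.3]), (0.29, [231.7, 15.0, 145.1, 119.0])]
beaker [(0.93, [23.8, 137.5, 75.9, 52.3])]
amber_small [(0.9, [449.3, 101.8, 103.4, 65.1])]
```

View pics/w1.png

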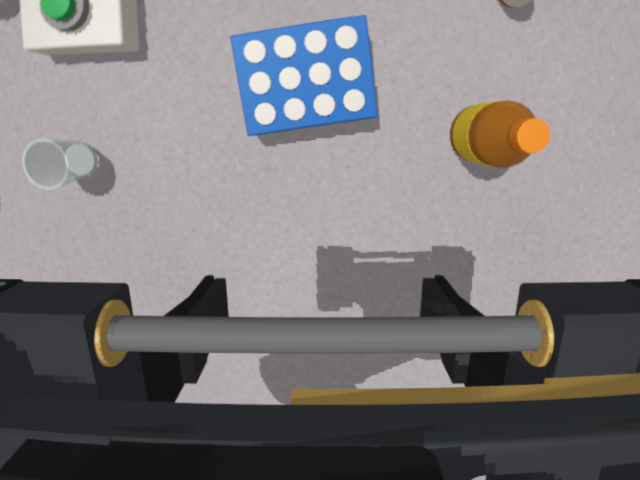

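The wrist view shows the rack top with corners near (232,36), (366,15), (377,117) and (249,135), turned about 8° from the tool's square. The console's near right corner is at (137,50), with the beaker on the left and amber_small at (495,133).

```bash
python3 - <<'E'
from h import *
np.set_printoptions(precision=4,suppress=True)
p=capture('wrist')
q=w(p,[[232,36],[366,15],[377,117],[249,135]],.048)[:,:2];print(q,q.mean(0),np.linalg.norm(q-np.roll(q,1,0),axis=1))
d=q[0]-q[1]+q[3]-q[2];print('rack yaw',np.arctan2(d[1],d[0])-np.pi/2)
print('console corner, near edge',w(p,[[137,50],[23,50]],.04))
for px in[[487,135],[485,115]]:print('as',w(p,[px],0.05))
print('as cap',w(p,[[530,135]],.13),'dropper',w(p,[[517,0]],.03))
E
```

```text
[[ 0.5679  0.0409]
 [ 0.5731 -0.0866]
 [ 0.4789 -0.0898]
 [ 0.4745  0.0375]] [ 0.5236 -0.0245] [0.0934 0.1276 0.0943 0.1274]
rack yaw 0.038029996190960036
console corner, near edge [[0.5694 0.1386 0.04  ]
 [0.5893 0.2612 0.04  ]]
as [[ 0.4521 -0.1984  0.05  ]]
as [[ 0.4716 -0.1966  0.05  ]]
as cap [[ 0.4535 -0.2017  0.13  ]] dropper [[ 0.5816 -0.2406  0.03  ]]
```

apply_moves --steps '[[[1,50,-20,-10,0,0,0],[1,50,-20,-10,0,0,0],[1,50,-20,-10,0,0,0],[1,0,0,0,0,0,0]]]'

```text
time_s: 3.7
tcp_pos: [0.5585, 0.0168, 0.3298]
ee_rot: [[0.995, -0.1, -0.002], [-0.1, -0.995, -0.001], [-0.002, 0.001, -1.0]]
wrist_force: [-0.4, -0.2, -0.7]
gripper_width: 1.003
```

```bash
python3 - <<'E'
from h import *
p=capture('wrist');cv2.imwrite('pics/w2.png',p['color'][:,:,::-1])
for t in['rack','station','start','dropper','beaker','amber_small']:
    print(t,[(round(m['confidence'],2),m['box'],np.round(cen(m),1)) for m in masks_of(p,t)][:2])
E
```

```text
rack [(0.57, [300.4, 167.7, 125.7, 103.9], array([363.2, 219.1]))]
station [(0.78, [99.6, 1.4, 383.6, 190.1], array([259.1,  72.9]))]
start [(0.39, [480.3, 232.2, 79.2, 62.2], array([517.6, 262.4]))]
dropper [(0.67, [529.4, 121.4, 56.5, 31.5], array([554.2, 138.1]))]
beaker [(0.72, [119.0, 258.3, 54.7, 53.4], array([147.1, 283.9]))]
amber_small [(0.76, [479.2, 233.2, 82.7, 63.1], array([518.1, 262.7]))]
```

View pics/w2.png

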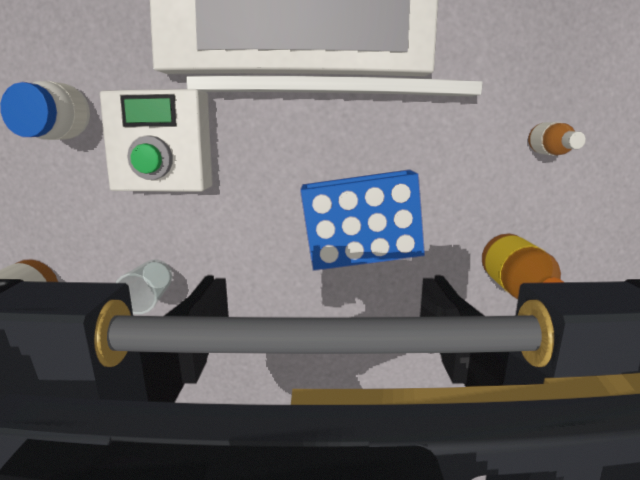

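The whole station is in view: rail from (188,82) to (481,88), console corners near (102,92), (208,90), (112,189) and (204,191), and button at (146,158). I'll zoom in on this for accurate edges.

```bash
python3 - <<'E'
import cv2,numpy as np
a=cv2.imread('pics/w2.png')
c1=cv2.resize(a[65:205,95:235],None,fx=4,fy=4,interpolation=cv2.INTER_CUBIC)   # 560x560
c2=cv2.resize(a[65:135,430:490],None,fx=4,fy=4,interpolation=cv2.INTER_CUBIC)  # 240x280
o=np.zeros((560,800,3),np.uint8);o[:,:560]=c1;o[:280,560:]=c2
cv2.imwrite('pics/w2c.png',o)
E
```

```text
(no output)
```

View pics/w2c.png

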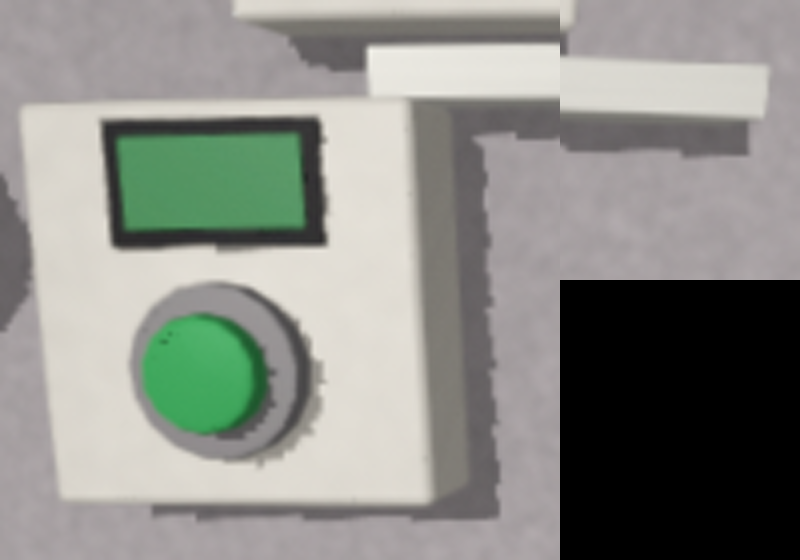

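```bash
cat > fit.py <<'E'
from h import *
from scipy.optimize import least_squares
def S(v):
    c,s=np.cos(v[2]),np.sin(v[2]);return np.array([[c,-s],[s,c]])
def fit(p,P,px,v0):
    P=np.array(P);f=lambda v:(pix(p,np.c_[P[:,:2]@S(v).T+v[:2],P[:,2]])-px).ravel()
    o=least_squares(f,v0,loss='soft_l1');return o.x,f(o.x).reshape(-1,2)
E
python3 - <<'E'
from fit import *
np.set_printoptions(precision=4,suppress=True)
p=capture('wrist')
P=[[0,.11,.04],[0,0,.04],[-.11,0,.04],[-.11,.11,.04],[-.11,0,0],[-.072,.055,.062],[0,-.305,0]]
px=[[100.5,91],[197.5,89.5],[203.2,190],[110,189.5],[211.5,185.5],[145.7,158.2],[481.5,94.5]]
v,e=fit(p,P,px,[.68,.13,-.1]);print('station',v);print(e)
Q=[[.0475,.065,.048],[.0475,-.065,.048],[-.0475,-.065,.048],[-.0475,.065,.048]]
m=masks_of(p,'rack')[0]
b=cv2.inRange(cv2.cvtColor(p['color'],cv2.COLOR_RGB2HSV),(100,150,60),(125,255,255));b[280:]=0;b[:,:280]=0
q=cv2.boxPoints(cv2.minAreaRect(cv2.findNonZero(b)));print(q)
qq=[[302,189],[415,175],[424,256],[314,269]]
rv,e=fit(p,Q,qq,[.52,-.02,.04]);print('rack',rv);print(e)
print('rack in station',S(v).T@(rv[:2]-v[:2]),rv[2]-v[2], 'btn',v[:2]+S(v)@[-.072,.055])
print('dropper',w(p,[[541,138]],.04),'as',w(p,[[507,255]],.07))
E
```

```text
station [ 0.6837  0.1368 -0.1095]
[[ -0.7068  -0.4014]
 [  0.4625  -1.1503]
 [  0.6571   0.4   ]
 [  0.382    0.854 ]
 [  1.8976  -0.1035]
 [ -0.8298  -0.1831]
 [-11.8744   0.445 ]]
[[298.7538 181.965 ]
 [414.3139 166.0257]
 [426.0619 251.1984]
 [310.5017 267.1377]]
rack [ 0.52   -0.0278  0.0274]
[[-0.7395 -0.0394]
 [ 4.1308 -0.7719]
 [ 0.3946  0.2179]
 [-1.1457  0.8005]]
rack in station [-0.1447 -0.1814] 0.13687456845715731 btn [0.6181 0.1993]
dropper [[ 0.5965 -0.2327  0.04  ]] as [[ 0.474  -0.1818  0.07  ]]
```

apply_moves --steps '[[[1,-43,15.3,10,0,0,0.008],[1,-43,15.3,10,0,0,0],[1,-43,15.3,10,0,0,0],[1,0,0,55,0,0,0],[1,0,0,55,0,0,0],[1,0,0,55,0,0,0],[1,0,0,50,0,0,0],[1,0,0,35,0,0,0],[1,0,0,15,0,0,0],[1,0,0,0,0,0,0]]]'

```text
time_s: 5.4
tcp_pos: [0.422, -0.0169, 0.0359]
ee_rot: [[0.994, -0.108, -0.002], [-0.108, -0.994, -0.001], [-0.002, 0.001, -1.0]]
wrist_force: [-1.1, -0.1, -0.1]
gripper_width: 0.998
```

```bash
python3 - <<'E'
from h import *
p=capture('wrist');cv2.imwrite('pics/w3.png',p['color'][:,:,::-1]);print(sense()['joints'],sense()['time_s'])
E
```

```text
[ 1.99410407e+01  1.91676371e+01 -4.15720794e+01  1.90033581e-02
 -2.92640777e+01  6.38770120e+01] 5.45
```

View pics/w3.png

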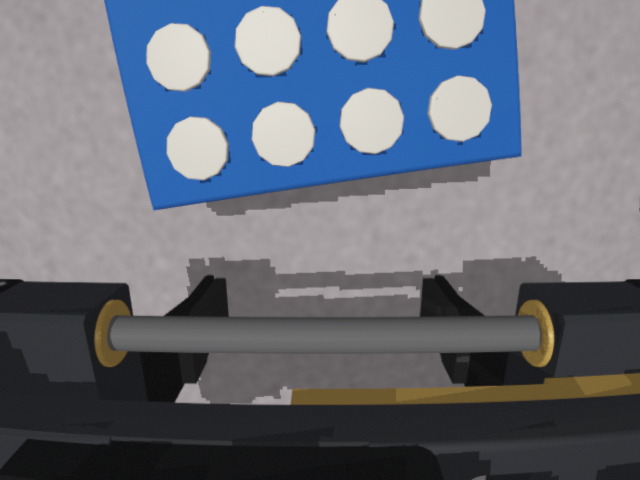

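The rack's near side lies ahead of the fingers, with corners at (155,208) and (520,156), nearly centred on them. I'll push it towards the rail with both fingers.

apply_moves --steps '[[[1,10,3,0,0,0,0],[1,10,0,0,0,0,0],[1,10,0,0,0,0,0],[1,10,0,0,0,0,0],[1,10,0,0,0,0,0],[1,10,0,0,0,0,0],[1,10,0,0,0,0,0],[1,10,0,0,0,0,0],[1,10,0,0,0,0,0],[1,10,0,0,0,0,0],[1,10,0,0,0,0,0],[1,5,0,0,0,0,0]]]'

```text
time_s: 6.95
tcp_pos: [0.5361, -0.0326, 0.0361]
ee_rot: [[0.994, -0.109, -0.003], [-0.109, -0.994, -0.001], [-0.002, 0.001, -1.0]]
wrist_force: [-5.8, 0.6, 3.7]
gripper_width: 1.0
```

apply_moves --steps '[[[1,4,0,0,0,0,0],[1,4,0,0,0,0,0],[1,0,0,0,0,0,0]]]'

```text
time_s: 7.32
tcp_pos: [0.5446, -0.0332, 0.0362]
ee_rot: [[0.994, -0.108, -0.0], [-0.108, -0.994, -0.0], [-0.0, 0.0, -1.0]]
wrist_force: [-2.5, -0.6, -0.0]
gripper_width: 0.998
```

apply_moves --steps '[[[1,4,0,0,0,0,0],[1,4,0,0,0,0,0],[1,0,0,0,0,0,0]]]'

```text
time_s: 7.7
tcp_pos: [0.5535, -0.0337, 0.0365]
ee_rot: [[0.994, -0.107, 0.002], [-0.107, -0.994, 0.0], [0.002, -0.0, -1.0]]
wrist_force: [-0.8, 0.1, -1.5]
gripper_width: 0.999
```

apply_moves --steps '[[[1,2,0,0,0,0,0],[1,2,0,0,0,0,0],[1,0,0,0,0,0,0]]]'

```text
time_s: 8.07
tcp_pos: [0.5568, -0.0341, 0.0365]
ee_rot: [[0.994, -0.108, 0.001], [-0.108, -0.994, 0.0], [0.0, -0.0, -1.0]]
wrist_force: [-2.1, -0.3, -0.8]
gripper_width: 0.998
```

apply_moves --steps '[[[1,1.5,0,0,0,0,0],[1,1.5,0,0,0,0,0],[1,0,0,0,0,0,0]]]'

```text
time_s: 8.45
tcp_pos: [0.5595, -0.0346, 0.0366]
ee_rot: [[0.994, -0.108, -0.0], [-0.108, -0.994, -0.0], [-0.0, 0.0, -1.0]]
wrist_force: [-4.5, 0.9, 0.6]
gripper_width: 1.004
```

```bash
python3 - <<'E'
from h import *
p=capture('wrist');cv2.imwrite('pics/w4.png',p['color'][:,:,::-1]);print(sense()['wrist_force'])
E
```

```text
[-3.2247388  -0.60438861  0.68164588]
```

View pics/w4.png

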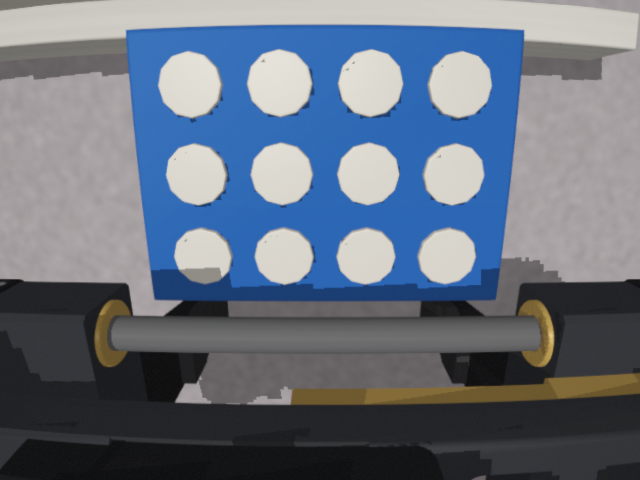

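The rack is square to the fingers, with its far edge at row 30 near the rail. I'll push on until the force rises.

apply_moves --steps '[[[1,1.5,0,0,0,0,0],[1,1.5,0,0,0,0,0],[1,0,0,0,0,0,0]]]'

```text
time_s: 8.88
tcp_pos: [0.5596, -0.0346, 0.0366]
ee_rot: [[0.994, -0.108, -0.006], [-0.108, -0.994, -0.0], [-0.006, 0.001, -1.0]]
wrist_force: [-11.1, 4.5, 6.5]
gripper_width: 1.0
```

apply_moves --steps '[[[1,1.5,0,0,0,0,0],[1,1.5,0,0,0,0,0],[1,0,0,0,0,0,0]]]'

```text
time_s: 9.25
tcp_pos: [0.5596, -0.0348, 0.0364]
ee_rot: [[0.994, -0.108, -0.012], [-0.108, -0.994, -0.0], [-0.012, 0.002, -1.0]]
wrist_force: [-16.4, 7.6, 13.0]
gripper_width: 1.002
```

The rail contact is firm at 16 N, and the tool's station x of -0.105 matches the prediction. Next I retreat, lift, turn 90° and partly close the fingers.

apply_moves --steps '[[[1,-15,0,0,0,0,0],[1,-30,0,0,0,0,0],[0.35,0,0,-55,0,0,0],[0.35,0,0,-55,0,0,-0.1745],[0.35,0,0,0,0,0,-0.1745],[0.35,0,0,0,0,0,-0.1745],[0.35,0,0,0,0,0,-0.1745],[0.35,0,0,0,0,0,-0.1745],[0.35,0,0,0,0,0,-0.1745],[0.35,0,0,0,0,0,-0.1745],[0.35,0,0,0,0,0,-0.1745],[0.35,0,0,0,0,0,-0.1745]]]'

```text
time_s: 10.75
tcp_pos: [0.5233, -0.03, 0.1477]
ee_rot: [[0.101, 0.995, 0.006], [0.995, -0.101, 0.001], [0.001, 0.006, -1.0]]
wrist_force: [-0.1, -0.7, -0.3]
gripper_width: 0.356
```

apply_moves --steps '[[[0.35,-32,33,0,0,0,0],[0.35,-32,33,0,0,0,0],[0.35,-32,33,0,0,0,0],[0.35,0,0,0,0,0,0],[0.35,0,0,0,0,0,0]]]'

```text
time_s: 11.38
tcp_pos: [0.6096, -0.1365, 0.1468]
ee_rot: [[0.108, 0.994, 0.002], [0.994, -0.108, -0.0], [0.0, 0.002, -1.0]]
wrist_force: [-0.1, 0.0, -0.7]
gripper_width: 0.349
```

```bash
python3 - <<'E'
from fit import *
np.set_printoptions(precision=4,suppress=True)
v=np.array([.684,.137,-.109]);s=sense();print(S(v).T@(s['tcp_pos'][:2]-v[:2]),s['joints'])
p=capture('wrist');cv2.imwrite('pics/w5.png',p['color'][:,:,::-1])
E
```

```text
[-0.0442 -0.28  ] [  2.2061  26.2892  -6.898    0.0207 -56.6812 171.5764]
```

View pics/w5.png

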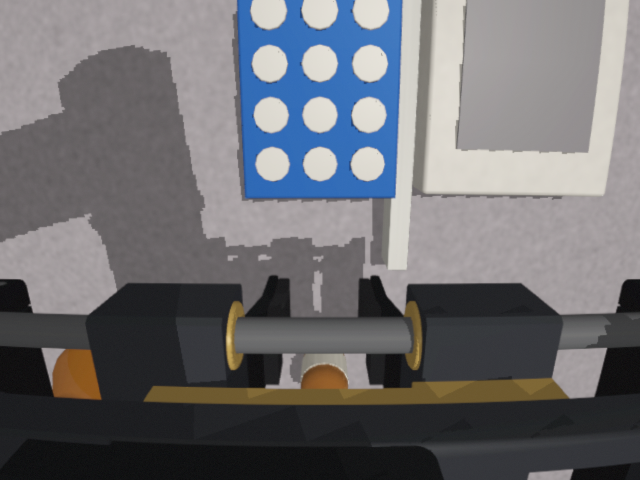

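```bash
python3 - <<'E'
from fit import *
v=np.array([.684,.137,-.109]);p=capture('wrist')
print((w(p,[[246,198],[395,197],[239,20],[402,20],[320,365]],.048)[:,:2]-v[:2])@S(v))
E
```

```text
[[-0.09364308 -0.24955187]
 [ 0.00040786 -0.24881831]
 [-0.09357256 -0.1452775 ]
 [ 0.00039263 -0.14514769]
 [-0.0470628  -0.37044399]]
```

The rack is flush with the rail (edge at x = 0.0004), and its right end is at y = -0.249 as expected. I'll descend and push left.

apply_moves --steps '[[[0.35,0,0,50,0,0,0],[0.35,0,0,40,0,0,0],[0.35,0,0,20,0,0,0],[0.35,0,0,0,0,0,0],[0.35,10,0,0,0,0,0],[0.35,10,0,0,0,0,0],[0.35,10,0,0,0,0,0],[0.35,10,0,0,0,0,0],[0.35,10,0,0,0,0,0],[0.35,10,0,0,0,0,0],[0.35,10,0,0,0,0,0],[0.35,0,0,0,0,0,0]]]'

```text
time_s: 12.98
tcp_pos: [0.617, -0.0661, 0.0377]
ee_rot: [[0.107, 0.994, 0.002], [0.994, -0.107, 0.0], [0.0, 0.002, -1.0]]
wrist_force: [-0.6, -0.8, 0.5]
gripper_width: 0.349
```

apply_moves --steps '[[[0.35,10,0,0,0,0,0],[0.35,10,0,0,0,0,0],[0.35,10,0,0,0,0,0],[0.35,10,0,0,0,0,0],[0.35,10,0,0,0,0,0],[0.35,5,0,0,0,0,0],[0.35,4,0,0,0,0,0],[0.35,0,0,0,0,0,0]]]'

```text
time_s: 13.98
tcp_pos: [0.6227, -0.0087, 0.0374]
ee_rot: [[0.108, 0.994, 0.0], [0.994, -0.108, -0.001], [-0.001, 0.0, -1.0]]
wrist_force: [-1.1, -4.8, 4.1]
gripper_width: 0.35
```

```bash
python3 - <<'E'
from fit import *
v=np.array([.684,.137,-.109]);s=sense();print(S(v).T@(s['tcp_pos'][:2]-v[:2]),s['joints'],s['wrist_force'])
p=capture('wrist');cv2.imwrite('pics/w6.png',p['color'][:,:,::-1])
E
```

```text
[-0.0450501  -0.15146568] [ 1.40921302e+01  3.33943154e+01 -1.30186158e+01  6.63953611e-02
 -4.35826184e+01  1.59680051e+02] [-1.07264728 -4.75418013  4.0691178 ]
```

View pics/w6.png

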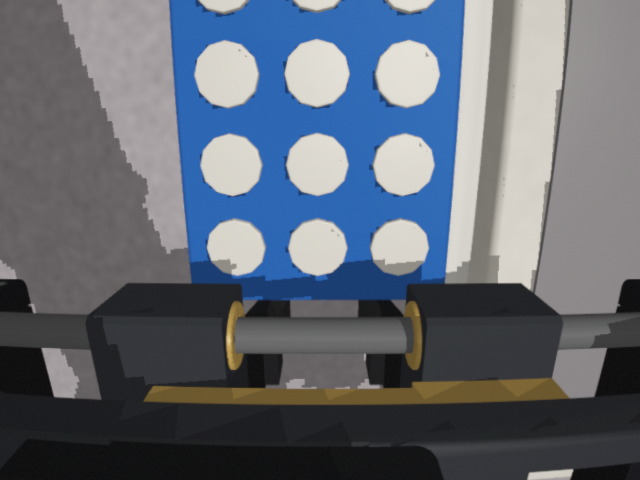

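The rack is sliding along the rail and staying square to the fingers, with about 12 mm left. I'll continue in small steps.

apply_moves --steps '[[[0.35,3,0,0,0,0,0],[0.35,3,0,0,0,0,0],[0.35,2,0,0,0,0,0],[0.35,0,0,0,0,0,0]]]'

```text
time_s: 14.52
tcp_pos: [0.6235, -0.001, 0.0373]
ee_rot: [[0.108, 0.994, -0.0], [0.994, -0.108, -0.001], [-0.001, 0.0, -1.0]]
wrist_force: [-1.4, -4.9, 4.9]
gripper_width: 0.355
```

apply_moves --steps '[[[0.35,2,0,0,0,0,0],[0.35,2,0,0,0,0,0],[0.35,0,0,0,0,0,0]]]'

```text
time_s: 14.9
tcp_pos: [0.6239, 0.0029, 0.0373]
ee_rot: [[0.108, 0.994, -0.0], [0.994, -0.108, -0.001], [-0.001, -0.0, -1.0]]
wrist_force: [-0.3, -6.6, 4.5]
gripper_width: 0.354
```

apply_moves --steps '[[[0.35,1.5,0,0,0,0,0],[0.35,1.5,0,0,0,0,0],[0.35,0,0,0,0,0,0]]]'

```text
time_s: 15.28
tcp_pos: [0.6235, 0.0034, 0.0373]
ee_rot: [[0.109, 0.994, -0.003], [0.994, -0.109, -0.004], [-0.004, -0.002, -1.0]]
wrist_force: [-0.8, -13.6, 6.4]
gripper_width: 0.353
```

Console contact came at tool y = -0.1394, against -0.1395 predicted. I'll press a little more, back off, and look from above.

apply_moves --steps '[[[0.35,1.5,0,0,0,0,0],[0.35,0,0,0,0,0,0],[0.35,-15,0,0,0,0,0],[0.35,-25,0,0,0,0,0],[0.35,0,0,-60,0,0,0],[0.35,0,0,-60,0,0,0],[0.35,10,-30,-50,0,0,0.17],[0.35,10,-30,0,0,0,0.17],[0.35,0,0,0,0,0,0.17],[0.35,0,0,0,0,0,0]]]'

```text
time_s: 16.52
tcp_pos: [0.5651, 0.0005, 0.2066]
ee_rot: [[0.577, 0.817, 0.001], [0.817, -0.577, 0.001], [0.001, -0.0, -1.0]]
wrist_force: [0.2, -0.0, -0.2]
gripper_width: 0.351
```

```bash
python3 - <<'E'
from fit import *
v=np.array([.684,.137,-.109]);s=sense();print(S(v).T@(s['tcp_pos'][:2]-v[:2]),s['joints'],s['wrist_force'])
p=capture('wrist');cv2.imwrite('pics/w7.png',p['color'][:,:,::-1])
E
```

```text
[-0.10331198 -0.14866377] [ 1.64387490e+01  1.77230712e+01 -1.09672920e+01 -7.05476617e-02
 -6.12557082e+01  1.28344086e+02] [ 0.21350791 -0.00969485 -0.22177049]
```

View pics/w7.png

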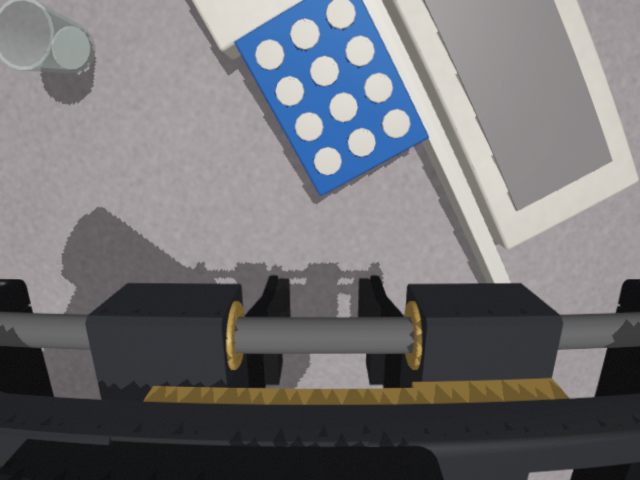

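```bash
python3 - <<'E'
from fit import *
v=np.array([.684,.137,-.109]);p=capture('wrist')
print(np.round((w(p,[[236,42],[319,194],[427,138]],.048)[:,:2]-v[:2])@S(v)*1000,1),'want (-95,0),(-95,-130),(0,-130)')
m=cv2.inRange(cv2.cvtColor(p['color'],cv2.COLOR_RGB2HSV),(100,150,60),(125,255,255));m[280:]=0
c=max(cv2.findContours(m,0,2)[0],key=cv2.contourArea)[:,0].astype(float)
st=(w(p,c,.048)[:,:2]-v[:2])@S(v)*1000
for name,sel,i in[('far',(st[:,0]>-8)&(st[:,1]>-120)&(st[:,1]<-45),0),('near',(st[:,0]<-87)&(st[:,1]>-120)&(st[:,1]<-10),0),('right',(st[:,1]<-122)&(st[:,0]<-10)&(st[:,0]>-85),1)]:
    f=np.polyfit(st[sel,1-i],st[sel,i],1);print(name,sel.sum(),'slope %.4f'%f[0],'mean %.1f'%st[sel,i].mean())
E
```

```text
[[ -93.3   -0.7]
 [ -95.  -127.1]
 [  -2.4 -129.1]] want (-95,0),(-95,-130),(0,-130)
far 84 slope 0.0033 mean -1.6
near 116 slope 0.0046 mean -94.7
right 78 slope -0.0038 mean -128.2
```

Geometry is within about 1 mm, but I'd like certainty on the rail side. I'll re-seat it gently from the near side with both fingers.

apply_moves --steps '[[[0.9,0,0,0,0,0,0.1775],[0.9,0,0,0,0,0,0.1775],[0.9,0,0,0,0,0,0.1775],[0.9,0,0,0,0,0,0.1775],[0.9,0,0,0,0,0,0.1775],[0.9,0,0,0,0,0,0.1775],[0.9,-16,-40,0,0,0,0],[0.9,-16,-41,0,0,0,0],[0.9,0,0,0,0,0,0]]]'

```text
time_s: 17.75
tcp_pos: [0.5423, 0.0857, 0.2061]
ee_rot: [[0.994, -0.107, -0.001], [-0.107, -0.994, 0.0], [-0.001, -0.0, -1.0]]
wrist_force: [-0.3, -0.4, -0.6]
gripper_width: 0.898
```

```bash
python3 - <<'E'
from fit import *
v=np.array([.684,.137,-.109]);s=sense();print(S(v).T@(s['tcp_pos'][:2]-v[:2]),s['tcp_pos'],np.arctan2(s['ee_rot'][1][0],s['ee_rot'][0][0]))
p=capture('top')
for t in['beaker']:
  for m in masks_of(p,t): print(t,m['confidence'],(w(p,[cen(m)],.035)[:,:2]-v[:2])@S(v))
E
```

```text
[-0.13523178 -0.06638123] [0.54234953 0.08572381 0.20608901] -0.1072001667033526
beaker 0.44 [[-0.01972426  0.17818125]]
beaker 0.37 [[-0.23879337  0.07320636]]
```

apply_moves --steps '[[[0.9,0,0,60,0,0,0],[0.9,0,0,60,0,0,0],[0.9,0,0,35,0,0,0],[0.9,0,0,15,0,0,0],[0.9,10,0,0,0,0,0],[0.9,10,0,0,0,0,0],[0.9,5,0,0,0,0,0],[0.9,3,0,0,0,0,0],[0.9,2,0,0,0,0,0],[0.9,0,0,0,0,0,0]]]'

```text
time_s: 19.1
tcp_pos: [0.5708, 0.08, 0.0366]
ee_rot: [[0.994, -0.112, -0.003], [-0.112, -0.994, -0.001], [-0.003, 0.001, -1.0]]
wrist_force: [-5.4, 1.2, 3.8]
gripper_width: 0.899
```

apply_moves --steps '[[[0.9,1.5,0,0,0,0,0],[0.9,0,0,0,0,0,0]]]'

```text
time_s: 19.35
tcp_pos: [0.5716, 0.0797, 0.0366]
ee_rot: [[0.994, -0.112, -0.004], [-0.112, -0.994, -0.001], [-0.004, 0.002, -1.0]]
wrist_force: [-6.3, 1.0, 5.2]
gripper_width: 0.902
```

apply_moves --steps '[[[0.9,1.5,0,0,0,0,0],[0.9,0,0,0,0,0,0]]]'

```text
time_s: 19.6
tcp_pos: [0.5728, 0.0794, 0.0365]
ee_rot: [[0.994, -0.112, -0.005], [-0.112, -0.994, -0.001], [-0.005, 0.002, -1.0]]
wrist_force: [-7.3, 1.2, 5.8]
gripper_width: 0.9
```

apply_moves --steps '[[[0.9,1.5,0,0,0,0,0],[0.9,0,0,0,0,0,0]]]'

```text
time_s: 19.85
tcp_pos: [0.5729, 0.0794, 0.0365]
ee_rot: [[0.994, -0.112, -0.008], [-0.112, -0.994, -0.002], [-0.008, 0.003, -1.0]]
wrist_force: [-10.5, 4.4, 8.3]
gripper_width: 0.9
```

apply_moves --steps '[[[0.9,1.5,0,0,0,0,0],[0.9,0,0,0,0,0,0]]]'

```text
time_s: 20.1
tcp_pos: [0.5729, 0.0793, 0.0364]
ee_rot: [[0.994, -0.112, -0.011], [-0.112, -0.994, -0.002], [-0.011, 0.003, -1.0]]
wrist_force: [-14.4, 5.3, 10.5]
gripper_width: 0.904
```

Seated at the rail again, since the rack had come about 1.5 mm off. I'll re-touch the right end to confirm console contact.

apply_moves --steps '[[[0.9,-15,0,0,0,0,0],[0.9,-25,0,0,0,0,0],[0.35,0,0,-55,0,0,0],[0.35,0,0,-55,0,0,-0.1745],[0.35,0,0,0,0,0,-0.1745],[0.35,0,0,0,0,0,-0.1745],[0.35,0,0,0,0,0,-0.1745],[0.35,0,0,0,0,0,-0.1745],[0.35,0,0,0,0,0,-0.1745],[0.35,0,0,0,0,0,-0.1745],[0.35,0,0,0,0,0,-0.1745],[0.35,0,0,0,0,0,-0.1745]]]'

```text
time_s: 21.6
tcp_pos: [0.539, 0.0841, 0.1467]
ee_rot: [[0.106, 0.994, 0.002], [0.994, -0.106, 0.0], [0.001, 0.002, -1.0]]
wrist_force: [0.6, 0.4, 0.2]
gripper_width: 0.348
```

apply_moves --steps '[[[0.35,-33,32,0,0,0,0],[0.35,-33,32,0,0,0,0],[0.35,-34,31,0,0,0,0],[0.35,0,0,0,0,0,0],[0.35,0,0,0,0,0,0]]]'

```text
time_s: 22.22
tcp_pos: [0.6214, -0.026, 0.1462]
ee_rot: [[0.113, 0.994, -0.0], [0.994, -0.113, 0.0], [0.0, -0.0, -1.0]]
wrist_force: [0.3, 0.4, -0.1]
gripper_width: 0.347
```

```bash
python3 - <<'E'
from fit import *
v=np.array([.684,.137,-.111]);s=sense();print(S(v).T@(s['tcp_pos'][:2]-v[:2]),np.arctan2(s['ee_rot'][1][0],s['ee_rot'][0][0])-np.pi/2,s['gripper_width'])
p=capture('wrist')
m=cv2.inRange(cv2.cvtColor(p['color'],cv2.COLOR_RGB2HSV),(100,150,60),(125,255,255));m[280:]=0
c=max(cv2.findContours(m,0,2)[0],key=cv2.contourArea)[:,0].astype(float)
st=(w(p,c,.048)[:,:2]-v[:2])@S(v)*1000;print(st.min(0),st.max(0))
for name,sel,i in[('far',(st[:,0]>-8)&(st[:,1]>-120)&(st[:,1]<-45),0),('near',(st[:,0]<-87)&(st[:,1]>-120)&(st[:,1]<-10),0),('right',(st[:,1]<-122)&(st[:,0]<-10)&(st[:,0]>-85),1)]:
    if sel.sum()>5: f=np.polyfit(st[sel,1-i],st[sel,i],1);print(name,sel.sum(),'slope %.4f'%f[0],'mean %.1f'%st[sel,i].mean())
E
```

```text
[-0.04414261 -0.1689216 ] -0.11292676216674513 0.3470055948721227
[ -92.8550087  -128.68898791] [  1.29104615 -23.64684349]
far 13 slope 0.0032 mean 0.8
near 17 slope 0.0012 mean -92.5
```

apply_moves --steps '[[[0.35,0,0,50,0,0,0],[0.35,0,0,40,0,0,0],[0.35,0,0,20,0,0,0],[0.35,0,0,0,0,0,0],[0.35,10,0,0,0,0,0],[0.35,10,0,0,0,0,0],[0.35,5,0,0,0,0,0],[0.35,2,0,0,0,0,0],[0.35,1.5,0,0,0,0,0],[0.35,0,0,0,0,0,0]]]'

```text
time_s: 23.52
tcp_pos: [0.6249, 0.0022, 0.0365]
ee_rot: [[0.112, 0.994, -0.0], [0.994, -0.112, -0.0], [-0.0, -0.0, -1.0]]
wrist_force: [-0.4, 0.2, -0.3]
gripper_width: 0.348
```

apply_moves --steps '[[[0.35,1.5,0,0,0,0,0],[0.35,0,0,0,0,0,0]]]'

```text
time_s: 23.78
tcp_pos: [0.6249, 0.0031, 0.0365]
ee_rot: [[0.113, 0.994, -0.001], [0.994, -0.113, -0.001], [-0.001, -0.001, -1.0]]
wrist_force: [-0.5, -2.6, 0.7]
gripper_width: 0.351
```

apply_moves --steps '[[[0.35,1.5,0,0,0,0,0],[0.35,0,0,0,0,0,0]]]'

```text
time_s: 24.02
tcp_pos: [0.6248, 0.0033, 0.0365]
ee_rot: [[0.113, 0.994, -0.002], [0.994, -0.113, -0.002], [-0.002, -0.002, -1.0]]
wrist_force: [0.1, -7.3, -0.3]
gripper_width: 0.351
```

apply_moves --steps '[[[0.35,1.5,0,0,0,0,0],[0.35,0,0,0,0,0,0]]]'

```text
time_s: 24.28
tcp_pos: [0.6247, 0.0033, 0.0365]
ee_rot: [[0.113, 0.994, -0.003], [0.994, -0.113, -0.004], [-0.004, -0.002, -1.0]]
wrist_force: [-0.0, -13.1, 1.2]
gripper_width: 0.348
```

Contact was rigid straight away at the same position, so the rack is home on both sides. I'll retreat, shut the fingers and go over the button.

apply_moves --steps '[[[0.35,-10,0,0,0,0,0],[0.35,-20,0,0,0,0,0],[0,0,0,-60,0,0,0],[0,0,0,-60,0,0,0],[0,55,-7,0,0,0,0],[0,55,-7,0,0,0,0],[0,55,-7,0,0,0,0],[0,54,-7,0,0,0,0],[0,0,0,0,0,0,0],[0,0,0,0,0,0,0]]]'

```text
time_s: 25.52
tcp_pos: [0.6186, 0.1972, 0.1563]
ee_rot: [[0.112, 0.994, -0.001], [0.994, -0.112, -0.0], [-0.0, -0.001, -1.0]]
wrist_force: [0.0, 0.6, -1.3]
gripper_width: 0.002
```

```bash
python3 - <<'E'
from fit import *
np.set_printoptions(precision=4,suppress=True)
s=sense();R=np.array(s['ee_rot']);t=np.array(s['tcp_pos']);print(t,s['gripper_width'],s['joints'])
v=np.array([.684,.137,-.111]);b=v[:2]+S(v)@[-.072,.055]
p=capture('top')
for m in masks_of(p,'start'): print('start',m['confidence'],cen(m),w(p,[cen(m)],.06))
print('delta tool mm',R.T@(np.r_[b,.079]-t)*1000)
E
```

```text
[0.6186 0.1972 0.1563] 0.0018781562135419215 [ 31.9231  28.057   -2.3239  -0.0162 -59.659  141.6432]
delta tool mm [ 2.41   -0.3134 77.2872]
```

apply_moves --steps '[[[0,2.4,-0.3,45,0,0,0],[0,0,0,20,0,0,0],[0,0,0,8,0,0,0],[0,0,0,2,0,0,0],[0,0,0,2,0,0,0],[0,0,0,0,0,0,0]]]'

```text
time_s: 26.38
tcp_pos: [0.6192, 0.2003, 0.0804]
ee_rot: [[0.112, 0.994, 0.001], [0.994, -0.112, 0.001], [0.001, 0.001, -1.0]]
wrist_force: [-0.5, 0.1, -0.4]
gripper_width: 0.01
```

apply_moves --steps '[[[0,0,0,2,0,0,0],[0,0,0,2,0,0,0],[0,0,0,0,0,0,0]]]'

```text
time_s: 26.75
tcp_pos: [0.6194, 0.2004, 0.0762]
ee_rot: [[0.112, 0.994, 0.001], [0.994, -0.112, 0.0], [0.001, 0.001, -1.0]]
wrist_force: [-0.1, -0.1, 3.1]
gripper_width: 0.006
```

apply_moves --steps '[[[0,0,0,1.5,0,0,0],[0,0,0,1.5,0,0,0],[0,0,0,0,0,0,0]]]'

```text
time_s: 27.12
tcp_pos: [0.6194, 0.2004, 0.0735]
ee_rot: [[0.112, 0.994, 0.001], [0.994, -0.112, 0.0], [0.001, 0.001, -1.0]]
wrist_force: [-0.3, 0.9, 6.3]
gripper_width: 0.008
```

apply_moves --steps '[[[0,0,0,1.5,0,0,0],[0,0,0,1,0,0,0],[0,0,0,0,0,0,0]]]'

```text
time_s: 27.5
tcp_pos: [0.6194, 0.2004, 0.0733]
ee_rot: [[0.111, 0.994, 0.002], [0.994, -0.111, 0.0], [0.0, 0.002, -1.0]]
wrist_force: [-5.1, -0.2, 15.2]
gripper_width: 0.004
```

apply_moves --steps '[[[0,0,0,1,0,0,0],[0,0,0,0,0,0,0]]]'

```text
time_s: 27.75
tcp_pos: [0.6195, 0.2004, 0.0732]
ee_rot: [[0.111, 0.994, 0.003], [0.994, -0.111, 0.0], [0.0, 0.003, -1.0]]
wrist_force: [-4.9, -0.5, 19.3]
gripper_width: 0.007
```

The button is at its hard stop (TCP 73.2 mm, 19 N). I'll release it and move off to check.

apply_moves --steps '[[[0,0,0,-10,0,0,0],[0,0,0,-50,0,0,0],[0,0,0,-60,0,0,0],[0,-55,-15,-15,0,0,0],[0,-55,-15,-15,0,0,0],[0,-55,-15,0,0,0,0],[0,-45,-15,0,0,0,0],[0,0,0,0,0,0,0],[0,0,0,0,0,0,0]]]'

```text
time_s: 28.88
tcp_pos: [0.5354, -0.0018, 0.2185]
ee_rot: [[0.113, 0.994, -0.001], [0.994, -0.113, 0.0], [0.0, -0.001, -1.0]]
wrist_force: [0.7, 0.5, 0.1]
gripper_width: 0.005
```

```bash
python3 - <<'E'
from fit import *
np.set_printoptions(precision=1,suppress=True)
v=np.array([.684,.137,-.111]);print(sense()['time_s'])
p=capture('wrist');cv2.imwrite('pics/w8.png',p['color'][:,:,::-1])
m=cv2.inRange(cv2.cvtColor(p['color'],cv2.COLOR_RGB2HSV),(100,150,60),(125,255,255));m[280:]=0
c=max(cv2.findContours(m,0,2)[0],key=cv2.contourArea)[:,0].astype(float)
st=(w(p,c,.048)[:,:2]-v[:2])@S(v)*1000;print(st.min(0),st.max(0))
for name,sel,i in[('far',(st[:,0]>-8)&(st[:,1]>-120)&(st[:,1]<-45),0),('near',(st[:,0]<-87)&(st[:,1]>-120)&(st[:,1]<-10),0),('right',(st[:,1]<-122)&(st[:,0]<-10)&(st[:,0]>-85),1)]:
    if sel.sum()>5: f=np.polyfit(st[sel,1-i],st[sel,i],1);print(name,sel.sum(),'slope %.4f'%f[0],'mean %.1f'%st[sel,i].mean())
E
```

```text
28.875
[ -97.5 -128.6] [1.  0.4]
far 21 slope 0.0014 mean 0.4
near 9 slope 0.0040 mean -97.0
right 10 slope -0.0155 mean -128.2
```

View pics/w8.png

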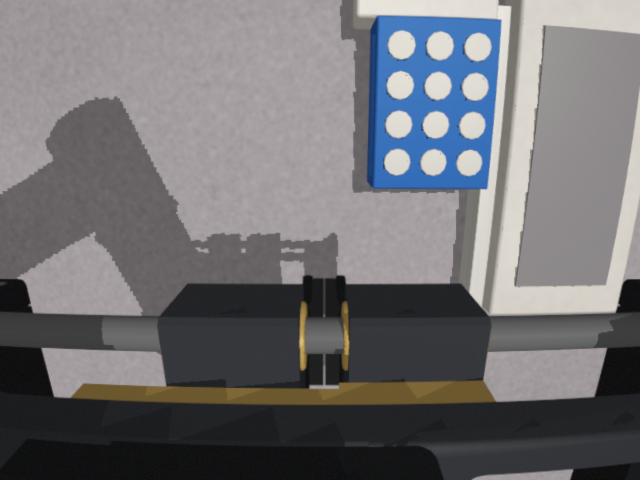

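The rack (370–500, 15–188) sits flush in the corner: far side at x ≈ 0, left end at y ≈ 0, no gap visible. Handing in.

```bash
python3 -c "
from station import r
r.finish_job()"
```

```text
the job is handed in; nothing more can be done
```

The rack is home in the corner of the sampler, the start button was then pressed to its stop and released, and the job was handed in at about 29 s.

- **Rack:** I pushed it square to the rail with both fingertips, then along the rail to the console. It had come about 1.5 mm off the rail during the slide, so I re-seated it against the rail and then pushed its end against the console again. Both last pushes ended in rigid contact at about 13–15 N.
- **Last picture:** It shows no gap on either side. The rack's far side measured within about 1 mm of the rail and its left end within about 1 mm of the console, with a slope of 1–4 mrad. The right-end fit gave −15 mrad from only 10 pixels, which disagrees, and I discounted it as noise.
- **Button:** It went down about 6 mm, with 6 N near the end of its travel and 19 N at the stop. The fingers were then lifted clear. I did not measure its return.
- **Bystanders:** I planned the paths clear of the bottles, jar and beaker, and no unexpected forces showed. I did not take a final picture of them.

I viewed 11 pictures, one over the budget of 10.

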